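# Load the coasting reel turntable

### The arm

A 6-joint arm with a two-finger parallel gripper is mounted at the origin on the work surface. World frame = base frame: x ahead of the robot, y to its left, z up, the work surface at z = 0. Lengths are in m, angles in rad, forces in N, time in s.
With the tool pointing down it reaches from about 0.25 to 0.775 m from the base axis. Payload 4 kg.
Tool frame: the origin (TCP) lies between the finger pads; the fingertips stand 19 mm ahead of it and the grasp point (between the pads) is the TCP; z points along the fingers, y is the line along which they close (so a half turn about z gives the same grasp; the last joint's range is limited). The gripper opens to 85 mm and grips with 20 to 120 N. Pads are 22 mm wide; open, the fingers measure 114 mm over their backs; the gripper's body (76 mm by 85 mm) begins 54 mm behind the grasp point. The pads swing forward as they close: fully open they stand 13 mm farther back than shut.
Start: joints at [1.12, 0.087, 1.371, -0, 1.684, -0.103], TCP at [0.187, 0.517, 0.25] pointing down, gripper open.
Joint ranges: [-3.1, 3.1], [-0.76, 2.03], [0.27, 2.55], [-1.08, 4.22], [0.17, 2.65], [-2.57, 2.57]. Speed limits (rad/s): [2.79, 2.79, 3.14, 3.14, 3.14, 3.14].

### API

Orientations are given as [roll, pitch, yaw] about the fixed x, y, z axes, in that order (R = Rz(yaw) Ry(pitch) Rx(roll)).
In Python, from rig import state, optics, manip gives the robot as it stands.
- The arm moves only by the shell command python3 -m creep 'ROWS' [OPENING] [FORCE]. ROWS is JSON, a list that holds one entry, the list of rows, each a list of 6 numbers: the shift along the tool's x, y, z in m, then the turn, a rotation vector about the tool's x, y, z in degrees. In form: [[[dx, dy, dz, rx, ry, rz], ...]]. A call has 1 to 12 rows; each row is the pose to reach, as a shift and turn from the pose commanded when the call began, along the tool's axes at that moment; what a row does not reach only later rows make up. A row lasts 1/12 s, in which the tool goes at most 41.7 mm and 7.16 degrees, less where a joint would pass 70% of its speed; a pose out of reach is approached as far as the arm can. A call with a gripper value outside its range is refused whole. OPENING is the opening, from 0 (shut) to 1 (fully open), set as the call begins (- or left out, the last holds). The fingers move at their own pace and stop on an object; FORCE is the grip in N (left out, the last holds). Time passes only in rows, so rows that repeat a pose let the fingers close. It gives the time, the measured TCP pose, the force, the opening and the grip force at its end, in the units of the state.
- state(): the state, without advancing time (a new reading comes with each control period).
- optics.read_camera(name): name is "scene" or "top" or "wrist"; returns a dict with "color" (480x640x3 uint8, red, green, blue), "camera_matrix" (3x3 intrinsics, pixels), "k1" (the pictures are not rectified: a ray, as slopes to the right and down, at radius r is drawn at 1 + k1 r^2 times it, then the intrinsics apply), "pose" (4x4, takes a point from camera to world coordinates). Camera axes: x right, y up, looking along -z (the intrinsics and any distortion apply to the point x, -y, -z); pixel columns grow to the right and rows downward; lengths in m; the calibration is good to about 2 mm. A picture is of the moment at which its call begins. There is no depth.
- manip.close_job(): hands the job in; it is judged then, once.
The state is a dict: "clock": time; "joint_pos": joint angles; "joint_velocities": joint speeds; "joint_torque": joint torques, N m; "ee_pos": TCP position; "tool_rot": TCP orientation; "force": force on the tool from outside, world axes, zero at the start; "torque": the same for the moment, N m; "finger_gap": finger opening in m; "gripper_force": force on a finger pad.
Only numpy, scipy, OpenCV 4.12 (cv2) and the standard library are available. Lean on these libraries where they do the work, as an engineer would, in place of code of your own. Each camera call takes 0.05 s, during which the arm holds its last target. There are 200 camera calls.

### The job

With a gentle push on its black knob, set the reel turntable coasting anticlockwise (seen from above), at about one radian per second, and let go of it. While it coasts, carry the loose solder reel along just above the bare spindle, following the spindle round without touching the turntable for at least 4 seconds, then gently lower the reel over the spindle until it sits flat on the turntable - without stopping the turntable and without dropping the reel - let go and leave it turning. Leave the other things on the bench alone.

Things in the scene. Friction and masses are not known exactly. Their poses are not given: they have to be found in the camera images.
- turntable (a joint): angle (rad) of the turntable about its vertical axis, growing anticlockwise seen from above, unlimited. A round grey platter, 300 mm diameter, 12 mm thick, top face 42 mm above the bench, on a grey foot. Moment of inertia about 0.029 kg m2 (unknown to 30 %), bearing damping 0.0007 N m s/rad plus 0.0003 N m dry friction: it coasts, losing half its speed in 13 to 23 s.
- hub (a point): point on the turntable's axis, at its top face (42 mm above the bench). The turntable carries, at 90 degree steps: a bare spindle, a fixed reel, a black push knob (across from the bare spindle), a fixed reel. The fixed reels look like the loose one (60 mm diameter, 46 mm high, centred 100 mm from the axis) and cannot be taken off.
- spindle_foot (a point): point on the axis of the bare spindle at the platter's top face, 100 mm from the turntable's axis; turns with it. x axis points radially outward, z up
- spindle_tip (a point): upper end of the bare spindle: an upright steel pin, 12 mm diameter, 36 mm high above the platter, its last 8 mm tapering to 4 mm diameter; 100 mm from the turntable's axis; turns with it. z up
- knob_top (a point): centre of the top of the black upright push knob, 28 mm diameter, its top 56 mm above the platter (98 mm above the bench), 110 mm from the turntable's axis and straight across it from the bare spindle; turns with it
- reel: loose full solder reel standing on end on the bench beside the turntable: 60 mm outside diameter, 46 mm high, through bore 28 mm diameter (so 8 mm play all round on the spindle), white flanges, grey winding, about 0.45 kg. Origin: centre of its underside; z along its axis, up
- tin: blue round tin, 66 mm diameter (68 mm over the rim), 53 mm high, standing on the bench on the other side of the turntable; leave alone. Origin: centre of its underside
- headlamp: lamp head lying face up, 88 mm diameter, 60 mm high, at the far left; leave alone. Origin: centre of its underside
- bottle: clear bottle, 64 mm diameter, 200 mm high, at the far right; leave alone. Origin: centre of its underside
- driver: screwdriver lying on the bench at the left; leave alone. Origin: below its middle

How it is judged:
By the outcome, as a careful person would: the job done as asked, in the order asked, and still so for the second after the job is handed in, with the robot touching nothing.
It also fails if it takes over 56 s, if anything falls off the work surface, if the arm or the gripper's body presses on something with over 40 N, if the wrist force passes 120 N, or if a joint passes its speed limit or range.

## Working session

There is one attempt and no reset: what is moved stays moved. The work goes in short steps, Python scripts to look and compute and a shell command to move; the robot and the scene stay as the last step left them, time stands still between calls to the robot, and variables do not carry over. Pictures are saved under pics/ and viewed, at most 10 in all, crops included, and the job is handed in when it is done.

```bash
mkdir -p pics; ls; python3 - <<'E'
from rig import state, optics
import cv2
s=state();print(s)
for n in("scene","top"):
    r=optics.read_camera(n);cv2.imwrite(f"pics/{n}0.png",r["color"][:,:,::-1]);print(n,r["camera_matrix"],r["k1"],r["pose"])
E
```

```text
pics
{'clock': 0.0, 'joint_pos': array([ 1.11992381e+00,  8.80112144e-02,  1.37229486e+00, -2.52030488e-05,
        1.68360845e+00, -1.03111269e-01]), 'joint_velocities': array([ 0.00072977,  0.00064029, -0.00032087,  0.00107543,  0.00043179,
       -0.00160648]), 'joint_torque': array([-6.17193964e-04, -3.51877069e+01, -3.13271427e+01, -3.15374155e-04,
        1.08373974e-02, -3.05527742e-06]), 'ee_pos': array([0.18724985, 0.51664778, 0.24908776]), 'tool_rot': array([-3.13928053e+00, -2.14070955e-04,  2.79382835e+00]), 'force': array([ 0.42262895, -0.44134378, -1.48104854]), 'torque': array([ 0.00282666, -0.0275885 , -0.00864959]), 'gripper_force': 0.0, 'finger_gap': 0.08537542436321238}
scene [[506.87038167   0.         322.74392053]
 [  0.         506.87038167 236.42426027]
 [  0.           0.           1.        ]] -0.06278371911141187 [[ 0.89429443 -0.25115136  0.37035182  1.02515548]
 [ 0.44724379  0.47483421 -0.75796139 -0.88263233]
 [ 0.01450732  0.8434782   0.53696747  0.74942505]
 [ 0.          0.          0.          1.        ]]
top [[439.31266032   0.         322.71122658]
 [  0.         439.31266032 244.5159653 ]
 [  0.           0.           1.        ]] -0.017054122833701474 [[-0.02095291  0.98277879 -0.1835942   0.37314387]
 [-0.9997505  -0.02201766 -0.00376267  0.05078572]
 [-0.00774019  0.18346955  0.98299492  1.09787764]
 [ 0.          0.          0.          1.        ]]
```

View pics/scene0.png

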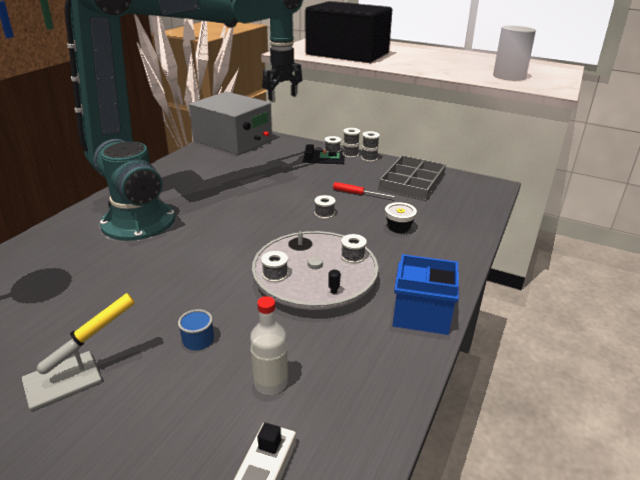

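View pics/top0.png

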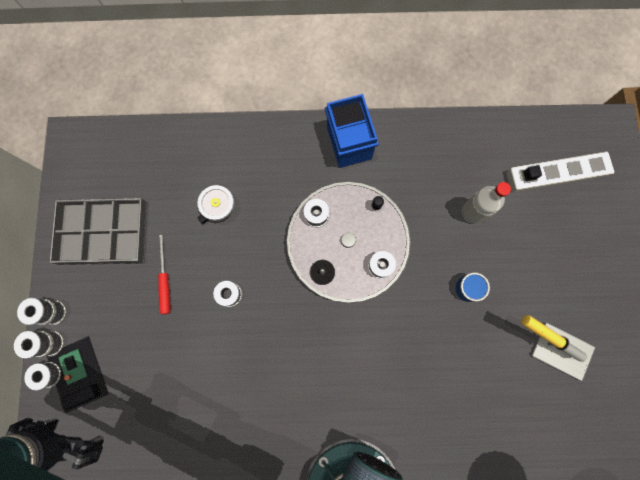

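The scene view shows the turntable with the spindle at its back left and the black knob at its front right. In the top view I see:
- hub: about (348,241)
- knob: (378,203)
- bare spindle: about (322,272)
- fixed reels: (316,211) and (382,264)
- loose reel: (227,293)
- tin: (474,287)
- bottle: (482,205)

I'll measure these by colour masks and ray casting next.

```bash
cat > h.py <<'E'
import numpy as np, cv2
from rig import state, optics
def ray(r,uv,z):
    K=r["camera_matrix"];k=r["k1"];P=r["pose"]
    p=cv2.undistortPoints(np.array([[uv]],float),K,np.array([k,0,0,0.]))[0,0]
    d=P[:3,:3]@[p[0],-p[1],-1]; o=P[:3,3]
    return o+d*(z-o[2])/d[2]
def proj(r,X):
    P=r["pose"];c=P[:3,:3].T@(np.array(X)-P[:3,3]);a=np.array([c[0]/-c[2],-c[1]/-c[2]])
    a=a*(1+r["k1"]*(a@a));K=r["camera_matrix"];return np.array([K[0,0]*a[0]+K[0,2],K[1,1]*a[1]+K[1,2]])
def blobs(m,lo,hi):
    n,l,s,c=cv2.connectedComponentsWithStats(m.astype(np.uint8))
    out=[]
    for i in range(1,n):
        if lo<=s[i,4]<=hi:
            ct=max(cv2.findContours((l==i).astype(np.uint8),cv2.RETR_EXTERNAL,cv2.CHAIN_APPROX_NONE)[0],key=len)
            out.append((cv2.minEnclosingCircle(ct),s[i,4],c[i]))
    return out
def masks(r):
    g=r["color"].astype(int);return (g.min(2)>205),(g.max(2)<45)
E
python3 - <<'E'
from h import *
r=optics.read_camera("top");w,b=masks(r)
for (c,rad),a,cc in blobs(w,60,1500): print("W",np.round(c,1),round(rad,1),a,ray(r,c,.046).round(4),ray(r,c,.088).round(4))
for (c,rad),a,cc in blobs(b,30,900):
    if 150<c[0]<420 and 180<c[1]<310: print("B",np.round(c,1),round(rad,1),a,ray(r,c,.098).round(4),ray(r,c,.042).round(4))
cv2.imwrite("pics/topcrop.png",cv2.resize(r["color"][170:320,190:430,::-1],None,fx=3.3,fy=3.3,interpolation=cv2.INTER_CUBIC))
E
```

```text
W [562.5 170. ] 50.5 1168 [ 0.747  -0.5531  0.046 ] [ 0.732 -0.529  0.088]
W [215. 202.] 17.5 793 [0.6832 0.3205 0.046 ] [0.6708 0.3098 0.088 ]
W [316.4 210.6] 12.8 369 [0.6553 0.0687 0.046 ] [0.644 0.068 0.088]
W [383.  263.5] 13.5 416 [ 0.5197 -0.0897  0.046 ] [ 0.5139 -0.0841  0.088 ]
W [352.5 269.5] 53.0 240 [ 0.5068 -0.0157  0.046 ] [ 0.5014 -0.013   0.088 ]
W [225.3 292.8] 12.4 353 [0.4574 0.2903 0.046 ] [0.454  0.2808 0.088 ]
W [ 29.3 310.7] 13.2 370 [0.4238 0.7624 0.046 ] [0.4217 0.734  0.088 ]
W [ 26.1 344.1] 13.5 395 [0.3453 0.7624 0.046 ] [0.3464 0.734  0.088 ]
W [554.5 360. ] 21.2 336 [ 0.2843 -0.4785  0.046 ] [ 0.2879 -0.4573  0.088 ]
W [ 36.8 376.3] 13.2 370 [0.2712 0.7297 0.046 ] [0.2752 0.7026 0.088 ]
B [376.5 203.5] 5.7 50 [ 0.6553 -0.0741  0.098 ] [ 0.6711 -0.0811  0.042 ]
B [322.  271.9] 11.3 340 [0.4962 0.0575 0.098 ] [0.5031 0.0579 0.042 ]
```

View pics/topcrop.png

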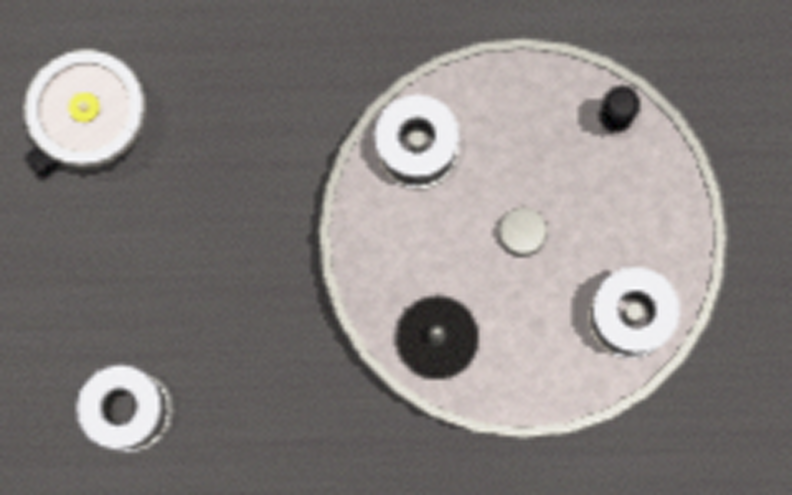

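Measured against the given sizes:
- The two fixed reels are 200 mm apart, as they should be, so the hub is at about (0.579, -0.008).
- The spindle is at radius 100 mm and about 139°, and the knob at about -41°.
- The loose reel is at (0.457, 0.290).

I'll shut the fingers and move to the clockwise side of the knob.

```bash
python3 -m creep '[[[-0.3,-0.207,0,0,0,10],[-0.6355,-0.4385,0,0,0,20.8],[-0.6355,-0.4385,0,0,0,20.8],[-0.6355,-0.4385,0,0,0,20.8],[-0.6355,-0.4385,0,0,0,20.8],[-0.6355,-0.4385,0,0,0,20.8],[-0.6355,-0.4385,0,0,0,20.8],[-0.6355,-0.4385,0,0,0,20.8],[-0.6355,-0.4385,0,0,0,20.8],[-0.6355,-0.4385,0,0,0,20.8],[-0.6355,-0.4385,0,0,0,20.8],[-0.6355,-0.4385,0,0,0,20.8]]]' 0 40
```

```text
clock: 1.15
ee_pos: [0.4782, 0.1079, 0.2501]
tool_rot: [3.141, -0.0, 2.431]
force: [-0.0, 0.2, -0.7]
finger_gap: -0.0002
gripper_force: 0.0
```

```bash
python3 -m creep '[[[-0.04,-0.01,0,0,0,0],[-0.08,-0.02,0,0,0,0],[-0.12,-0.03,0,0,0,0],[-0.16,-0.04,0,0,0,0],[-0.2,-0.05,0,0,0,0],[-0.24,-0.059,0,0,0,0],[-0.263,-0.0644,0,0,0,0],[-0.263,-0.0644,0.04,0,0,0],[-0.263,-0.0644,0.08,0,0,0],[-0.263,-0.0644,0.12,0,0,0],[-0.263,-0.0644,0.145,0,0,0],[-0.263,-0.0644,0.156,0,0,0]]]'
python3 - <<'E'
from h import *
r=optics.read_camera("top");cv2.imwrite("pics/t2.png",cv2.resize(r["color"][170:320,290:480,::-1],None,fx=4,fy=4))
s=state();print(s["ee_pos"],s["tool_rot"],s["force"])
r=optics.read_camera("scene");cv2.imwrite("pics/s2.png",cv2.resize(r["color"][190:340,230:410,::-1],None,fx=4,fy=4))
E
```

```text
clock: 2.15
ee_pos: [0.6314, -0.1098, 0.0875]
tool_rot: [-3.137, -0.01, 2.43]
force: [-0.6, 0.6, -0.3]
finger_gap: -0.0001
gripper_force: 0.0
[ 0.63152392 -0.10975475  0.08749378] [-3.13675894 -0.01015571  2.43058612] [-0.99339141  0.52653213 -2.21640525]
```

View pics/s2.png

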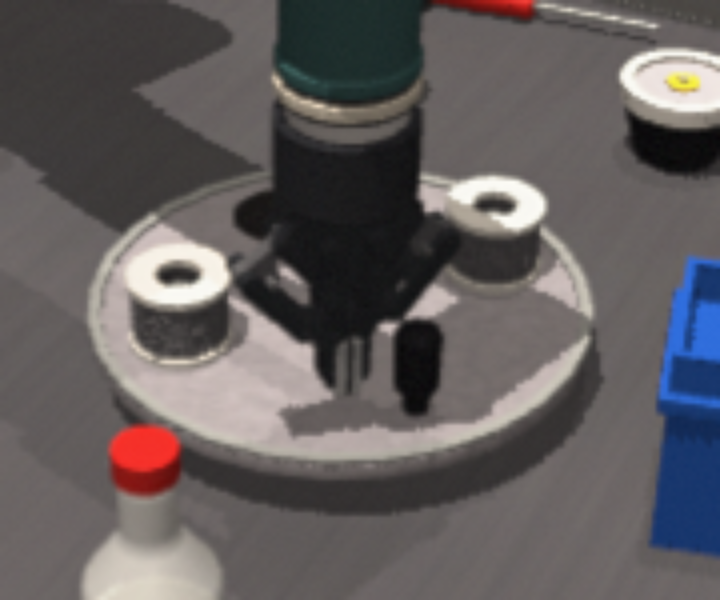

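The side view shows the shut fingers just clockwise of the knob, at about pixel (345,360) with the knob at (415,365). The gap is around 12 mm and the linkage sits above the knob top. I'll work out the push arc next.

```bash
python3 - <<'E'
import numpy as np
R,d=.11,.042
def sh(t): return np.array([R*(1-np.cos(t))-d*np.sin(t),R*np.sin(t)+d*(1-np.cos(t))])
for w in ([.15,.3,.3,.3,.3,.3,.4,.5,.6,.7,.8,.9],[.97,1,1,1,1]):
    t=np.cumsum(w)/12
    print([[*sh(a).round(4).tolist(),0,0,0,round(-np.degrees(a),1)] for a in t])
E
```

```text
[[-0.0005, 0.0014, 0, 0, 0, np.float64(-0.7)], [-0.0015, 0.0042, 0, 0, 0, np.float64(-2.1)], [-0.0024, 0.007, 0, 0, 0, np.float64(-3.6)], [-0.0032, 0.0098, 0, 0, 0, np.float64(-5.0)], [-0.004, 0.0126, 0, 0, 0, np.float64(-6.4)], [-0.0047, 0.0155, 0, 0, 0, np.float64(-7.9)], [-0.0055, 0.0193, 0, 0, 0, np.float64(-9.8)], [-0.0064, 0.0241, 0, 0, 0, np.float64(-12.2)], [-0.0071, 0.03, 0, 0, 0, np.float64(-15.0)], [-0.0076, 0.0368, 0, 0, 0, np.float64(-18.4)], [-0.0077, 0.0447, 0, 0, 0, np.float64(-22.2)], [-0.0072, 0.0535, 0, 0, 0, np.float64(-26.5)]]
[[-0.003, 0.009, 0, 0, 0, np.float64(-4.6)], [-0.0054, 0.0185, 0, 0, 0, np.float64(-9.4)], [-0.0069, 0.0282, 0, 0, 0, np.float64(-14.2)], [-0.0077, 0.038, 0, 0, 0, np.float64(-19.0)], [-0.0076, 0.0478, 0, 0, 0, np.float64(-23.7)]]
```

```bash
python3 -m creep '[[[-0.0005,0.0014,0,0,0,-0.7],[-0.0015,0.0042,0,0,0,-2.1],[-0.0024,0.007,0,0,0,-3.6],[-0.0032,0.0098,0,0,0,-5],[-0.004,0.0126,0,0,0,-6.4],[-0.0047,0.0155,0,0,0,-7.9],[-0.0055,0.0193,0,0,0,-9.8],[-0.0064,0.0241,0,0,0,-12.2],[-0.0071,0.03,0,0,0,-15],[-0.0076,0.0368,0,0,0,-18.4],[-0.0077,0.0447,0,0,0,-22.2],[-0.0072,0.0535,0,0,0,-26.5]]]'
python3 -m creep '[[[-0.003,0.009,0,0,0,-4.6],[-0.0054,0.0185,0,0,0,-9.4],[-0.0069,0.0282,0,0,0,-14.2],[-0.0077,0.038,0,0,0,-19],[-0.0076,0.0478,0,0,0,-23.7],[-0.0076,0.05,-0.01,0,0,-23.7],[-0.0076,0.048,-0.05,0,0,-23.7],[-0.0076,0.048,-0.09,0,0,-23.7],[-0.0076,0.048,-0.13,0,0,-23.7]]]'
cat >> h.py <<'E'
H=np.array([.579,-.008])
def ang(r):
    """table angle phi (spindle direction) candidates from fixed reels (white), spindle disc (black), knob"""
    w,b=masks(r);o=[]
    for (c,rad),a,_ in blobs(w,250,480):
        v=ray(r,c,.088)[:2]-H
        if abs(np.hypot(*v)-.1)<.008 and rad<15: o.append(("reel",np.degrees(np.arctan2(v[1],v[0])).round(2),np.hypot(*v).round(4)))
    for (c,rad),a,cc in blobs(b,200,480):
        v=ray(r,c,.042)[:2]-H
        if abs(np.hypot(*v)-.1)<.008 and rad<14: o.append(("disc",np.degrees(np.arctan2(v[1],v[0])).round(2),np.hypot(*v).round(4)))
    return o
E
python3 - <<'E'
from h import *
for i in range(7):
    t=state()["clock"];print(t,ang(optics.read_camera("top")))
s=state();print(s["ee_pos"],s["tool_rot"],s["joint_pos"])
E
```

```text
clock: 3.25
ee_pos: [0.6756, -0.0746, 0.0945]
tool_rot: [-3.141, 0.0, 2.898]
force: [-0.4, -1.0, 0.3]
finger_gap: -0.0001
gripper_force: 0.1
clock: 4.0
ee_pos: [0.6939, -0.0301, 0.2259]
tool_rot: [3.141, -0.001, -2.978]
force: [0.9, -0.7, 0.5]
finger_gap: -0.0002
gripper_force: 0.0
4.0 []
4.05 []
4.1 []
4.15 []
4.2 []
4.25 []
4.3 []
[ 0.69359559 -0.03010661  0.22225448] [ 3.14053321 -0.00352093 -2.97694617] [-1.25001195e-01  4.23089526e-01  1.01553996e+00  9.77183246e-06
  1.70664002e+00 -1.86044084e+00]
```

```bash
python3 -m creep '[[[0.0185,0.036,0,0,0,7],[0.037,0.072,0,0,0,14],[0.0555,0.108,0,0,0,21],[0.074,0.144,0,0,0,28],[0.0925,0.18,0,0,0,35],[0.111,0.216,0,0,0,42],[0.1295,0.252,0,0,0,49],[0.148,0.288,0,0,0,56],[0.1665,0.324,0,0,0,63],[0.1815,0.3544,0.01,0,0,70],[0.1815,0.3544,0.05,0,0,77],[0.1815,0.3544,0.08,0,0,80]]]' 1
python3 - <<'E'
from h import *
for i in range(3):
    t=state()["clock"];r=optics.read_camera("top");print(t,ang(r))
cv2.imwrite("pics/t3.png",r["color"][...,::-1])
r=optics.read_camera("wrist");cv2.imwrite("pics/w3.png",r["color"][...,::-1])
s=state();print(s["clock"],s["ee_pos"],s["tool_rot"],s["joint_pos"],s["finger_gap"])
w,b=masks(r)
for (c,rad),a,cc in blobs(w,300,90000): print("W",np.round(c,1),round(rad,1),a,ray(r,c,.046).round(4))
E
```

```text
clock: 5.35
ee_pos: [0.4548, 0.2915, 0.1422]
tool_rot: [-3.141, -0.0, 1.909]
force: [-0.1, -0.6, -2.0]
finger_gap: 0.0855
gripper_force: 0.0
5.35 [('reel', np.float64(6.24), np.float64(0.102)), ('reel', np.float64(-172.06), np.float64(0.0999)), ('disc', np.float64(-83.55), np.float64(0.0991))]
5.4 [('reel', np.float64(8.94), np.float64(0.1003)), ('reel', np.float64(-169.36), np.float64(0.1009)), ('disc', np.float64(-80.92), np.float64(0.0992))]
5.45 [('reel', np.float64(11.6), np.float64(0.1013)), ('reel', np.float64(-167.68), np.float64(0.1011)), ('disc', np.float64(-77.95), np.float64(0.0989))]
5.55 [0.45628115 0.28910896 0.14295514] [-3.13769292e+00  4.98050308e-04  1.91217436e+00] [ 4.59817531e-01  1.14040073e-01  1.55642188e+00 -3.39106512e-05
  1.47506196e+00  1.18443779e-01] 0.08535119900401769
W [591.5  19.5] 51.3 874 [0.5375 0.4465 0.046 ]
W [325.6 244.6] 60.0 8067 [0.4539 0.2949 0.046 ]
W [638.5 356. ] 29.0 391 [0.6599 0.2921 0.046 ]
```

View pics/w3.png

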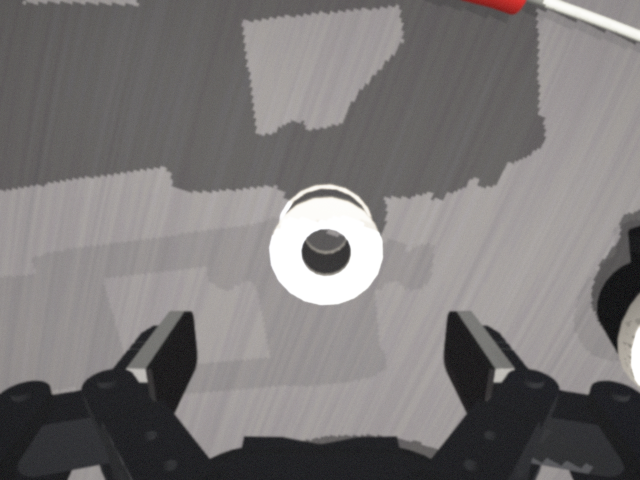

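The wrist view shows the loose reel centred between the open fingers, with its ring at about (326,248), in line with the top-view position. The table is coasting at about 0.94 rad/s. I'll descend and grip.

```bash
python3 -m creep '[[[0,0,0.035,0,0,0],[0,0,0.07,0,0,0],[0,0,0.1,0,0,0],[0,0,0.118,0,0,0],[0,0,0.118,0,0,0],[0,0,0.118,0,0,0]]]' 1
python3 -m creep '[[[0,0,0,0,0,0],[0,0,0,0,0,0],[0,0,0,0,0,0],[0,0,0,0,0,0],[0,0,0,0,0,0],[0,0,0,0,0,0],[0,0,0,0,0,0],[0,0,0,0,0,0]]]' 0 50
python3 - <<'E'
from h import *
for i in range(2):
    t=state()["clock"];r=optics.read_camera("top");print(t,ang(r))
s=state();print(s)
E
```

```text
clock: 6.05
ee_pos: [0.4583, 0.2896, 0.0276]
tool_rot: [3.14, -0.0, 1.91]
force: [0.7, -0.4, 1.8]
finger_gap: 0.0852
gripper_force: 0.0
clock: 6.72
ee_pos: [0.4582, 0.2902, 0.0299]
tool_rot: [3.138, -0.0, 1.911]
force: [-2.9, -2.0, 7.5]
finger_gap: 0.0595
gripper_force: 53.3
6.7167 [('reel', np.float64(78.77), np.float64(0.1003)), ('reel', np.float64(-100.33), np.float64(0.1005)), ('disc', np.float64(-10.42), np.float64(0.1003))]
6.7667 [('reel', np.float64(81.32), np.float64(0.0998)), ('reel', np.float64(-98.48), np.float64(0.0988)), ('disc', np.float64(-7.82), np.float64(0.1002))]
{'clock': 6.8167, 'joint_pos': array([ 4.60094765e-01,  2.17800223e-01,  1.67864506e+00, -2.20843264e-05,
        1.24138489e+00,  1.20004191e-01]), 'joint_velocities': array([ 1.13270517e-03,  8.11406641e-04,  6.01681193e-05, -4.79391188e-04,
       -5.28517301e-04,  1.94321518e-04]), 'joint_torque': array([-5.64675964e-02, -3.35721946e+01, -2.62247622e+01,  2.13395432e-02,
       -1.25749648e+00, -4.36375412e-03]), 'ee_pos': array([0.45825689, 0.29025868, 0.0298892 ]), 'tool_rot': array([ 3.13785473e+00, -4.29655991e-04,  1.91089481e+00]), 'force': array([-2.6752989 , -1.72232764,  7.71153085]), 'torque': array([-0.28867448,  0.70084423, -0.04115398]), 'gripper_force': 53.274187445640564, 'finger_gap': 0.05943840279097687}
```

```bash
python3 -m creep '[[[0,0,-0.01,0,0,0],[0,0,-0.035,0,0,0],[0,0,-0.065,0,0,5],[0,0,-0.095,0,0,11],[0,0,-0.11,0,0,17],[0,0,-0.115,0,0,20]]]'
python3 - <<'E'
from h import *
for i in range(3):
    t=state()["clock"];r=optics.read_camera("top");print(t,ang(r))
w,b=masks(r)
for (c,rad),a,cc in blobs(w,100,900):
    X=ray(r,c,.156);  
    if abs(X[1]-.29)<.06 : print("W",np.round(c,1),round(rad,1),a,X.round(4))
cv2.imwrite("pics/t4.png",cv2.resize(r["color"][180:330,170:420,::-1],None,fx=3,fy=3))
s=state();print(s)
E
```

```text
clock: 7.32
ee_pos: [0.459, 0.2907, 0.1466]
tool_rot: [3.134, -0.004, 1.557]
force: [-0.2, 0.5, -4.1]
finger_gap: 0.0595
gripper_force: 56.0
7.3167 [('reel', np.float64(-69.37), np.float64(0.0998)), ('reel', np.float64(110.03), np.float64(0.0999)), ('disc', np.float64(20.51), np.float64(0.1002))]
7.3667 [('reel', np.float64(-66.81), np.float64(0.1006)), ('reel', np.float64(112.22), np.float64(0.1001)), ('disc', np.float64(23.2), np.float64(0.1005))]
7.4167 [('reel', np.float64(-64.29), np.float64(0.1002)), ('reel', np.float64(115.07), np.float64(0.0996)), ('disc', np.float64(25.67), np.float64(0.1002))]
W [215. 202.] 17.5 812 [0.6508 0.2923 0.156 ]
{'clock': 7.4667, 'joint_pos': array([4.60069679e-01, 1.13262032e-01, 1.55880737e+00, 3.81344790e-05,
       1.46792301e+00, 4.67687911e-01]), 'joint_velocities': array([ 0.00037849,  0.02380112,  0.03679847,  0.00043303, -0.00094187,
       -0.00657137]), 'joint_torque': array([ 4.68064332e-03, -3.89294636e+01, -3.36524141e+01,  3.94856790e-03,
       -4.69020917e-02,  8.58641183e-02]), 'ee_pos': array([0.45718664, 0.2897333 , 0.14220967]), 'tool_rot': array([ 3.14018136e+00, -7.55291858e-04,  1.56317474e+00]), 'force': array([ 1.39640181,  0.43824377, -5.24613419]), 'torque': array([-0.03934961,  0.03467884,  0.02604598]), 'gripper_force': 55.96921468153596, 'finger_gap': 0.05928379420759566}
```

View pics/t4.png

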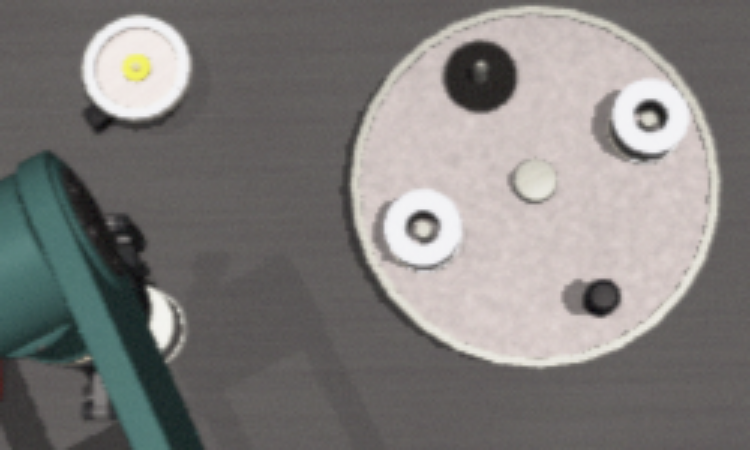

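The top view shows the table turning freely, with the spindle at crop (481,72), knob at (602,297) and fixed reels at (650,118) and (424,228). The reel is lifted under the gripper. I'll fit the coasting motion and compute the joining rows.

```bash
cat > trk.py <<'E'
import json,os,sys
from h import *
from scipy.optimize import least_squares
# spindle angle deg, (kind,offset,angle,radius)
D=[(5.35,[(-90,-172.06,.0999),(90,6.24,.102),(0,-83.55,.0991)]),(5.40,[(-90,-169.36,.1009),(90,8.94,.1003),(0,-80.92,.0992)]),
(5.45,[(-90,-167.68,.1011),(90,11.6,.1013),(0,-77.95,.0989)]),(6.7167,[(90,78.77,.1003),(-90,-100.33,.1005),(0,-10.42,.1003)]),
(6.7667,[(90,81.32,.0998),(-90,-98.48,.0988),(0,-7.82,.1002)]),(7.3167,[(-90,-69.37,.0998),(90,110.03,.0999),(0,20.51,.1002)]),
(7.3667,[(-90,-66.81,.1006),(90,112.22,.1001),(0,23.2,.1005)]),(7.4167,[(-90,-64.29,.1002),(90,115.07,.0996),(0,25.67,.1002)])]
if os.path.exists("more.json"): D+=json.load(open("more.json"))
T0=7.4
def phi(p,t):
    a=p[4]; c,tau=.0007*a,.0003*a; e=(1-np.exp(-c*(t-T0)))/c
    return p[2]+(p[3]+tau/c)*e-tau/c*(t-T0)
def res(p):
    o=[(p[4]-34.5)/8]
    for t,l in D:
        for off,an,r in l:
            a=np.radians(an);f=phi(p,t)+np.radians(off)
            o+=list((H+r*np.array([np.cos(a),np.sin(a)])-p[:2]-.1*np.array([np.cos(f),np.sin(f)]))/.001)
    return o
def fit():
    s=least_squares(res,[*H,np.radians(25),.93,34.5],loss="soft_l1");return s.x,np.sqrt(np.mean(np.array(res(s.x))**2))
def tax(y): return np.array([np.cos(y),np.sin(y)]),np.array([np.sin(y),-np.cos(y)])
def rows(start,targets):
    """start x,y,z,yaw; targets list of the same -> rows in tool axes"""
    x,y=tax(start[3]);o=[]
    for T in targets:
        d=np.array(T[:2])-start[:2]
        o.append([round(float(v),4) for v in (d@x,d@y,start[2]-T[2])]+[0,0,round(float(np.degrees(start[3]-T[3])),1)])
    return o
def spin(p,t,yaw,ox=.001):
    f=phi(p,t);return p[:2]+.1*np.array([np.cos(f),np.sin(f)])-ox*tax(yaw)[0]
def show(r): print(json.dumps([r]).replace(" ","").replace("-0.0,","0,").replace("0.0,","0,"))
E
python3 - <<'E'
from trk import *
p,e=fit();print(p,"rms mm",e,"omega now",(phi(p,7.6)-phi(p,7.5))*10)
t0=7.4667;st=np.array([.4572,.2899,.142,np.radians(89.5)])
Y=[];
for k in range(1,25):
    u=k/24;s=u*u*u*(10-15*u+6*u*u);yaw=np.radians(89.5-114.5*u);t=t0+k/12
    xy=(1-s)*st[:2]+s*spin(p,t,yaw);Y.append([*xy,.142,yaw])
show(rows(st,Y[:12]));show(rows(np.array(Y[11]),Y[12:]));print(Y[11],Y[23],np.degrees(phi(p,t)))
E
```

```text
[ 5.79384577e-01 -7.90771729e-03  4.28960806e-01  8.90500080e-01
  3.14920950e+01] rms mm 0.8054151571873054 omega now 0.8861458158521318
[[[-0.0002,0.0001,0,0,0,4.8],[-0.0012,0.001,0,0,0,9.5],[-0.0037,0.0032,0,0,0,14.3],[-0.008,0.0069,0,0,0,19.1],[-0.0143,0.0122,0,0,0,23.9],[-0.0225,0.019,0,0,0,28.6],[-0.0324,0.027,0,0,0,33.4],[-0.0439,0.0359,0,0,0,38.2],[-0.0567,0.0453,0,0,0,42.9],[-0.0704,0.0547,0,0,0,47.7],[-0.0849,0.0637,0,0,0,52.5],[-0.0996,0.0719,0,0,0,57.3]]]
[[[-0.002,0.0163,0,0,0,4.8],[-0.0051,0.0315,0,0,0,9.5],[-0.0092,0.0454,0,0,0,14.3],[-0.0143,0.0577,0,0,0,19.1],[-0.0202,0.0682,0,0,0,23.9],[-0.0269,0.0768,0,0,0,28.6],[-0.034,0.0834,0,0,0,33.4],[-0.0414,0.0881,0,0,0,38.2],[-0.0488,0.0911,0,0,0,42.9],[-0.0561,0.0928,0,0,0,47.7],[-0.0632,0.0934,0,0,0,52.5],[-0.0701,0.0938,0,0,0,57.2]]]
[np.float64(0.5282118882593381), np.float64(0.1896479751312676), 0.142, np.float64(0.5628686837681712)] [np.float64(0.5189680130516691), np.float64(0.07287987757372752), 0.142, np.float64(-0.4363323129985824)] 126.51994351346599
```

```bash
python3 -m creep '[[[-0.0002,0.0001,0,0,0,4.8],[-0.0012,0.001,0,0,0,9.5],[-0.0037,0.0032,0,0,0,14.3],[-0.008,0.0069,0,0,0,19.1],[-0.0143,0.0122,0,0,0,23.9],[-0.0225,0.019,0,0,0,28.6],[-0.0324,0.027,0,0,0,33.4],[-0.0439,0.0359,0,0,0,38.2],[-0.0567,0.0453,0,0,0,42.9],[-0.0704,0.0547,0,0,0,47.7],[-0.0849,0.0637,0,0,0,52.5],[-0.0996,0.0719,0,0,0,57.3]]]'
python3 -m creep '[[[-0.002,0.0163,0,0,0,4.8],[-0.0051,0.0315,0,0,0,9.5],[-0.0092,0.0454,0,0,0,14.3],[-0.0143,0.0577,0,0,0,19.1],[-0.0202,0.0682,0,0,0,23.9],[-0.0269,0.0768,0,0,0,28.6],[-0.034,0.0834,0,0,0,33.4],[-0.0414,0.0881,0,0,0,38.2],[-0.0488,0.0911,0,0,0,42.9],[-0.0561,0.0928,0,0,0,47.7],[-0.0632,0.0934,0,0,0,52.5],[-0.0701,0.0938,0,0,0,57.2]]]'
python3 - <<'E'
from h import *
t=state()["clock"];r=optics.read_camera("scene");cv2.imwrite("pics/s5.png",cv2.resize(r["color"][160:340,210:410,::-1],None,fx=3.3,fy=3.3));
t2=state()["clock"];q=optics.read_camera("top");print(t2,ang(q));
cv2.imwrite("pics/t5.png",cv2.resize(q["color"][160:320,280:420,::-1],None,fx=3.5,fy=3.5));s=state();print(t,s["clock"],s["ee_pos"],s["tool_rot"],s["joint_pos"])
E
```

```text
clock: 8.47
ee_pos: [0.5274, 0.1885, 0.1394]
tool_rot: [-3.14, 0.003, 0.559]
force: [0.2, 0.5, -5.2]
finger_gap: 0.0592
gripper_force: 56.0
clock: 9.47
ee_pos: [0.5173, 0.0723, 0.1394]
tool_rot: [3.14, 0.003, -0.44]
force: [-1.0, 0.8, -5.4]
finger_gap: 0.0591
gripper_force: 56.0
9.5167 []
9.4667 9.5667 [0.51694459 0.07217524 0.13957291] [ 3.13967638  0.00346218 -0.43604075] [ 3.01624884e-02  7.65919788e-02  1.60411080e+00 -1.56411020e-04
  1.46484394e+00  2.03701310e+00]
```

View pics/s5.png

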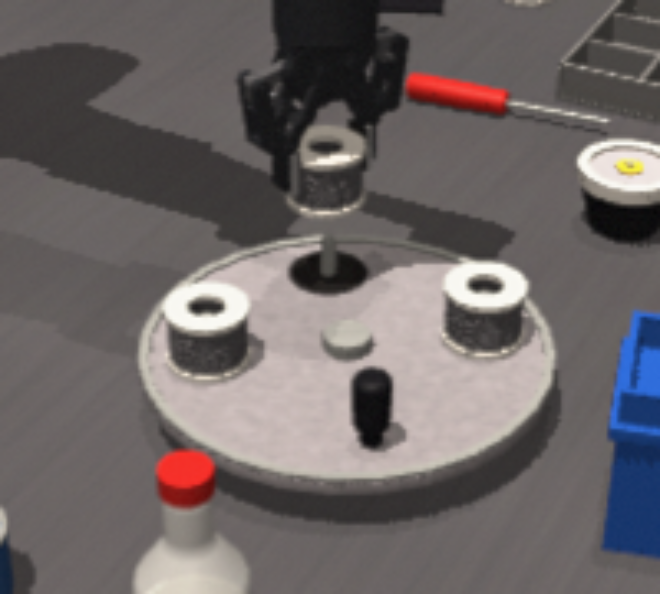

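The side view shows the reel held level and centred over the spindle, with the reel's bottom at crop (327,205), the spindle tip at (329,240) and the knob at (372,378). Next I'll check the angle from this picture against the prediction and generate the follow rows.

```bash
cat >> trk.py <<'E'
B=np.array([.0018,.0006,.0024])   # commanded minus measured, loaded
def follow(p,t0,st,n,z,yaw,d0=None):
    """z,yaw: functions of t (yaw rad); d0: initial xy offset decays in 4 rows"""
    out=[]
    base=spin(p,t0,st[3])+B[:2]; d=st[:2]-base
    for k in range(1,n+1):
        t=t0+k/12;u=max(0,1-k/4);y=yaw(t)
        out.append(np.array([*(spin(p,t,y)+B[:2]+d*u*u),z(t)+B[2],y]))
    return out
E
python3 - <<'E'
from trk import *
r=optics.read_camera.__self__ if 0 else None
p,e=fit()
R=np.array([[ 0.89429443,-0.25115136,0.37035182,1.02515548],[0.44724379,0.47483421,-0.75796139,-0.88263233],[0.01450732,0.8434782,0.53696747,0.74942505],[0,0,0,1]])
c={"camera_matrix":np.array([[506.87,0,322.74],[0,506.87,236.42],[0,0,1]]),"k1":-.06278,"pose":R}
for uv,z,off in (((272.4,252.7),.088,90),((356.8,245.8),.088,-90),((322.7,274.5),.098,180)):
    v=ray(c,uv,z)[:2]-p[:2];print(np.hypot(*v),(np.degrees(np.arctan2(v[1],v[0]))-off)%360)
print("pred",np.degrees(phi(p,9.4667)))
t0=9.5667;st=np.array([.51897,.07288,.142,-.43633])
zf=lambda t: .119+max(0,1-(t-t0)/.5)*(.142-.0024-.119)
for i in range(2):
    Y=follow(p,t0+i,st,12,zf,lambda t:st[3]);show(rows(st,Y));st=Y[-1]
print(st,np.degrees(phi(p,t0+2)))
E
```

```text
0.10038928032606419 125.33285460002281
0.09926028733802704 126.93503082783758
0.11147996401436398 125.23842712380679
pred 126.51994351346599
[[[-0.0036,0.0091,0.0034,0,0,0.0],[-0.0064,0.0176,0.0069,0,0,0.0],[-0.0084,0.0254,0.0103,0,0,0.0],[-0.0098,0.0325,0.0137,0,0,0.0],[-0.0105,0.0393,0.0172,0,0,0.0],[-0.0107,0.0461,0.0206,0,0,0.0],[-0.0105,0.0529,0.0206,0,0,0.0],[-0.0098,0.0596,0.0206,0,0,0.0],[-0.0087,0.0662,0.0206,0,0,0.0],[-0.0072,0.0728,0.0206,0,0,0.0],[-0.0052,0.0792,0.0206,0,0,0.0],[-0.0028,0.0854,0.0206,0,0,0.0]]]
[[[0.0028,0.006,0,0,0,0.0],[0.006,0.0119,0,0,0,0.0],[0.0096,0.0175,0,0,0,0.0],[0.0135,0.0228,0,0,0,0.0],[0.0177,0.0278,0,0,0,0.0],[0.0223,0.0326,0,0,0,0.0],[0.0271,0.037,0,0,0,0.0],[0.0322,0.0411,0,0,0,0.0],[0.0376,0.0448,0,0,0,0.0],[0.0432,0.0482,0,0,0,0.0],[0.0489,0.0512,0,0,0,0.0],[0.0548,0.0538,0,0,0,0.0]]]
[ 0.50731077 -0.07526452  0.1214     -0.43633   ] 223.14084736462493
```

```bash
python3 -m creep '[[[-0.0036,0.0091,0.0034,0,0,0],[-0.0064,0.0176,0.0069,0,0,0],[-0.0084,0.0254,0.0103,0,0,0],[-0.0098,0.0325,0.0137,0,0,0],[-0.0105,0.0393,0.0172,0,0,0],[-0.0107,0.0461,0.0206,0,0,0],[-0.0105,0.0529,0.0206,0,0,0],[-0.0098,0.0596,0.0206,0,0,0],[-0.0087,0.0662,0.0206,0,0,0],[-0.0072,0.0728,0.0206,0,0,0],[-0.0052,0.0792,0.0206,0,0,0],[-0.0028,0.0854,0.0206,0,0,0]]]'
python3 -m creep '[[[0.0028,0.006,0,0,0,0],[0.006,0.0119,0,0,0,0],[0.0096,0.0175,0,0,0,0],[0.0135,0.0228,0,0,0,0],[0.0177,0.0278,0,0,0,0],[0.0223,0.0326,0,0,0,0],[0.0271,0.037,0,0,0,0],[0.0322,0.0411,0,0,0,0],[0.0376,0.0448,0,0,0,0],[0.0432,0.0482,0,0,0,0],[0.0489,0.0512,0,0,0,0],[0.0548,0.0538,0,0,0,0]]]'
python3 - <<'E'
from trk import *
s=state();r=optics.read_camera("scene");cv2.imwrite("pics/s6.png",cv2.resize(r["color"][160:340,210:410,::-1],None,fx=3.3,fy=3.3));np.save("s6.npy",r["color"])
p,e=fit();print(s["clock"],s["ee_pos"],s["tool_rot"],s["force"],"pred",np.degrees(phi(p,s["clock"])))
g=r["color"].astype(int)
for (c,rad),a,cc in blobs(g.min(2)>185,80,600):
    v=ray(r,c,.088)[:2]-p[:2]
    if abs(np.hypot(*v)-.1)<.012: print("W",np.round(c,1),round(rad,1),a,np.hypot(*v),np.degrees(np.arctan2(v[1],v[0]))%360)
E
```

```text
clock: 10.57
ee_pos: [0.4801, -0.0043, 0.121]
tool_rot: [-3.141, -0.001, -0.437]
force: [0.0, 0.2, -5.6]
finger_gap: 0.0593
gripper_force: 56.0
clock: 11.57
ee_pos: [0.5073, -0.076, 0.1206]
tool_rot: [-3.141, 0.0, -0.437]
force: [0.4, -0.4, -4.7]
finger_gap: 0.0589
gripper_force: 56.0
11.5667 [ 0.50730603 -0.07595788  0.12064822] [-3.14149292e+00  2.23171166e-05 -4.36810136e-01] [ 0.4330569  -0.44396179 -4.73806   ] pred 223.14084736462493
W [325.5 275. ] 15.5 325 0.10115812687400726 309.72283892174175
```

View pics/s6.png

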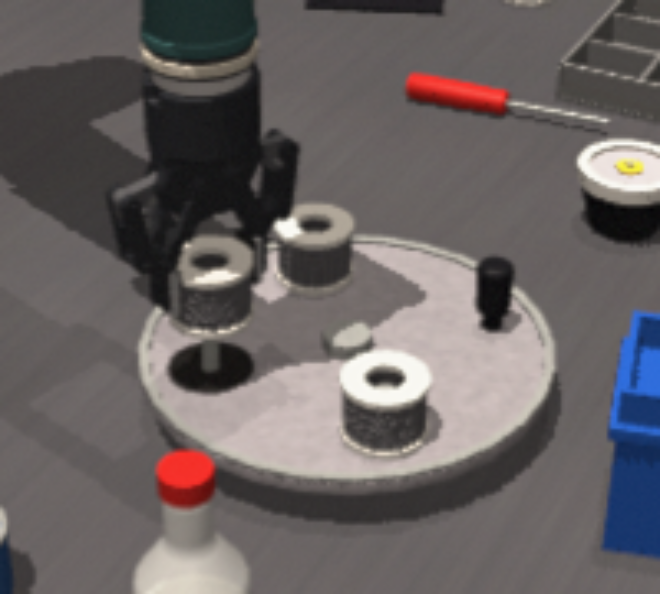

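```bash
cat > m.py <<'E'
from trk import *
def sc():
    R=np.array([[ 0.89429443,-0.25115136,0.37035182,1.02515548],[0.44724379,0.47483421,-0.75796139,-0.88263233],[0.01450732,0.8434782,0.53696747,0.74942505],[0,0,0,1]])
    return {"camera_matrix":np.array([[506.87,0,322.74],[0,506.87,236.42],[0,0,1]]),"k1":-.06278,"pose":R}
def meas(uv,z,off,crop=True):
    uv=np.array(uv)/3.3+[210,160] if crop else uv
    v=ray(sc(),uv,z)[:2];return v
E
python3 - <<'E'
from m import *
p,e=fit()
for n,uv,z,off in (("reel",(385.5,378),.088,90),("reel2",(315,223),.088,-90),("knob",(496,266),.098,180),("disc",(211,366),.042,0),("hub",(348,340),.045,0),("knob9",(372,378),.098,180),("disc9",(328,270),.042,0),("loose",(213,260),.1367,0)):
    w=meas(uv,z,off);v=w-p[:2];print(n,w.round(4),np.hypot(*v).round(4),(np.degrees(np.arctan2(v[1],v[0]))-off)%360)
print("pred",np.degrees(phi(p,11.5667)),p)
# rows of disc / knob / reel by mask
g=np.load("s6.npy").astype(int);
for (c,rad),a,cc in blobs((g.max(2)<50),30,900):
    v=ray(sc(),cc,.042)[:2]-p[:2]
    if np.hypot(*v)<.16:print("B",np.round(c,1),cc.round(1),a,np.hypot(*v).round(4),np.degrees(np.arctan2(v[1],v[0]))%360)
E
```

```text
reel [ 0.6459 -0.0829] 0.1002 221.54728716080575
reel2 [0.5124 0.0676] 0.1009 221.5722286643364
knob [0.6628 0.062 ] 0.1088 219.96663868387117
disc [ 0.5034 -0.0722] 0.0996 220.25899079669207
hub [ 0.5769 -0.0024] 0.0061 114.31455497774279
knob9 [ 0.6438 -0.0991] 0.1116 125.25560258170313
disc9 [0.5186 0.077 ] 0.1045 125.60256379817021
loose [ 0.5119 -0.0768] 0.0964 225.5930087218111
pred 223.14084736462493 [ 5.79384577e-01 -7.90771729e-03  4.28960806e-01  8.90500080e-01
  3.14920950e+01]
B [307.  239.5] [307.1 240.5] 113 0.1117 128.12095776176582
B [359.5 248.5] [359.3 247.9] 178 0.1347 61.97621145850168
B [284.  248.3] [282.7 249. ] 52 0.1074 166.60588242183664
B [274.  271.5] [274.  271.2] 235 0.0996 220.99033151590808
```

```bash
cat > more.json <<'E'
[[9.4667,[[90,215.3,0.1],[-90,36.9,0.1]]],[11.5667,[[90,311.5,0.1],[-90,131.5,0.1],[0,220.9,0.1]]]]
E
sed -i 's/^B=np.array.*/B=np.array([.0006,.0003,.001])/' trk.py
python3 - <<'E'
from trk import *
p,e=fit();print(p,e,np.degrees(phi(p,11.5667)))
t0=11.6167;st=np.array([.50731,-.07526,.1214,-.43633])
for i in range(2):
    Y=follow(p,t0+i,st,12,lambda t:.119,lambda t:st[3]);show(rows(st,Y));st=Y[-1]
print(st,np.degrees(phi(p,t0+2)))
E
```

```text
[ 5.79239922e-01 -7.82643180e-03  4.28346520e-01  8.87719302e-01
  3.41310685e+01] 0.8090922867535999 221.33644100384439
[[[0.0057,0.0026,0.0014,0,0,0.0],[0.0117,0.0046,0.0014,0,0,0.0],[0.0177,0.0062,0.0014,0,0,0.0],[0.0239,0.0072,0.0014,0,0,0.0],[0.0301,0.0078,0.0014,0,0,0.0],[0.0363,0.008,0.0014,0,0,0.0],[0.0426,0.0078,0.0014,0,0,0.0],[0.0487,0.0072,0.0014,0,0,0.0],[0.0548,0.0062,0.0014,0,0,0.0],[0.0608,0.0049,0.0014,0,0,0.0],[0.0667,0.0032,0.0014,0,0,0.0],[0.0725,0.0011,0.0014,0,0,0.0]]]
[[[0.0056,-0.0024,0,0,0,0.0],[0.0111,-0.0051,0,0,0,0.0],[0.0163,-0.0082,0,0,0,0.0],[0.0213,-0.0115,0,0,0,0.0],[0.0261,-0.0151,0,0,0,0.0],[0.0307,-0.019,0,0,0,0.0],[0.035,-0.0232,0,0,0,0.0],[0.0391,-0.0275,0,0,0,0.0],[0.0428,-0.0322,0,0,0,0.0],[0.0463,-0.037,0,0,0,0.0],[0.0495,-0.0419,0,0,0,0.0],[0.0524,-0.0471,0,0,0,0.0]]]
[ 0.63992435 -0.08635109  0.12       -0.43633   ] 307.5828036802192
```

```bash
python3 -m creep '[[[0.0057,0.0026,0.0014,0,0,0],[0.0117,0.0046,0.0014,0,0,0],[0.0177,0.0062,0.0014,0,0,0],[0.0239,0.0072,0.0014,0,0,0],[0.0301,0.0078,0.0014,0,0,0],[0.0363,0.008,0.0014,0,0,0],[0.0426,0.0078,0.0014,0,0,0],[0.0487,0.0072,0.0014,0,0,0],[0.0548,0.0062,0.0014,0,0,0],[0.0608,0.0049,0.0014,0,0,0],[0.0667,0.0032,0.0014,0,0,0],[0.0725,0.0011,0.0014,0,0,0]]]'
python3 -m creep '[[[0.0056,-0.0024,0,0,0,0],[0.0111,-0.0051,0,0,0,0],[0.0163,-0.0082,0,0,0,0],[0.0213,-0.0115,0,0,0,0],[0.0261,-0.0151,0,0,0,0],[0.0307,-0.019,0,0,0,0],[0.035,-0.0232,0,0,0,0],[0.0391,-0.0275,0,0,0,0],[0.0428,-0.0322,0,0,0,0],[0.0463,-0.037,0,0,0,0],[0.0495,-0.0419,0,0,0,0],[0.0524,-0.0471,0,0,0,0]]]'
python3 - <<'E'
from trk import *
s=state();r=optics.read_camera("scene");cv2.imwrite("pics/s7.png",cv2.resize(r["color"][160:340,210:410,::-1],None,fx=3.3,fy=3.3))
p,e=fit();print(s["clock"],s["ee_pos"],s["tool_rot"],s["force"],s["joint_pos"],"pred",np.degrees(phi(p,s["clock"])))
g=r["color"].astype(int)
for n,m,z,R,o in (("W",g.min(2)>185,.088,.1,90),("B",g.max(2)<50,.042,.1,0)):
  for (c,rad),a,cc in blobs(m,80,700):
    v=ray(r,cc if n=="B" else c,z)[:2]-p[:2]
    if abs(np.hypot(*v)-R)<.012: print(n,np.round(c,1),round(rad,1),a,np.hypot(*v),np.degrees(np.arctan2(v[1],v[0]))%360)
E
```

```text
clock: 12.62
ee_pos: [0.5727, -0.1072, 0.1192]
tool_rot: [-3.142, 0.0, -0.437]
force: [-0.2, 0.1, -5.0]
finger_gap: 0.0591
gripper_force: 56.0
clock: 13.62
ee_pos: [0.64, -0.0863, 0.1193]
tool_rot: [-3.142, 0.0, -0.437]
force: [-0.0, 0.1, -5.6]
finger_gap: 0.059
gripper_force: 56.0
13.6167 [ 0.63999668 -0.08628495  0.119266  ] [-3.14152708e+00  3.67300502e-05 -4.36842407e-01] [-0.01711414  0.11242452 -5.61140434] [-2.21804637e-01  3.53958488e-01  1.31397800e+00  7.22451090e-05
  1.47367806e+00  1.78582709e+00] pred 307.5828036802192
W [272.5 253. ] 13.5 261 0.100192514430849 216.12638464794946
B [356.1 255.3] 10.2 130 0.10179610821319071 45.506734636422046
B [324. 291.] 13.0 281 0.09921274571907064 308.61131789735083
```

View pics/s7.png

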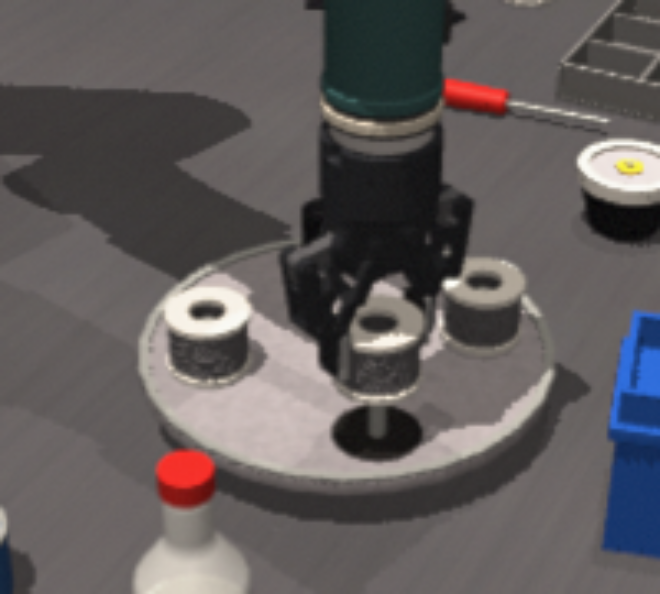

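The picture shows the reel centred above the spindle, with the spindle at crop (377,415) and the reel bottom at (381,385). The fixed reel on the left gives 306.1° and the spindle disc 308.6°, against a prediction of 307.6°. I'll follow one more second while matching the yaw rotation, then lower.

```bash
cat > land.py <<'E'
from trk import *
p,e=fit();p=np.array(p)
t0=13.6667;y0=-.43633;t1=t0+1
w=phi(p,t1+.01)/.01-phi(p,t1)/.01
def yaw(t):
    u=min(t-t0,1); r=w*(u**3-u**4/2)   # rate w*(3u^2-2u^3)
    return y0+r+max(0,phi(p,t)-phi(p,t1)) if t>t1 else y0+r
def z(t):
    u=np.clip((t-t1)/1.75,0,1);return .119-(.119-.0712)*u**3*(10-15*u+6*u*u)
E
python3 - <<'E'
from land import *
st=np.array([.63992,-.08635,.12,y0])
for i in range(3):
    Y=follow(p,t0+i,st,12,z,yaw);show(rows(st,Y));st=Y[-1]
print(w,st,np.degrees(phi(p,t0+3)))
E
```

```text
[[[0.003,-0.0067,0,0,0,-0.0],[0.0056,-0.0132,0,0,0,-0.2],[0.0076,-0.0194,0,0,0,-0.5],[0.009,-0.0252,0,0,0,-1.2],[0.0101,-0.0309,0,0,0,-2.2],[0.0108,-0.0366,0,0,0,-3.6],[0.0112,-0.0423,0,0,0,-5.5],[0.0112,-0.048,0,0,0,-7.7],[0.011,-0.0536,0,0,0,-10.2],[0.0104,-0.0592,0,0,0,-13.1],[0.0095,-0.0648,0,0,0,-16.2],[0.0082,-0.0703,0,0,0,-19.4]]]
[[[0.0004,-0.0056,0,0,0,-3.2],[0.0004,-0.0111,0.0004,0,0,-6.5],[0.0001,-0.0167,0.0011,0,0,-9.7],[-0.0005,-0.0222,0.0024,0,0,-12.9],[-0.0013,-0.0276,0.0044,0,0,-16.1],[-0.0025,-0.033,0.0069,0,0,-19.2],[-0.004,-0.0383,0.01,0,0,-22.4],[-0.0057,-0.0434,0.0136,0,0,-25.6],[-0.0078,-0.0485,0.0176,0,0,-28.7],[-0.0101,-0.0534,0.0218,0,0,-31.8],[-0.0126,-0.0581,0.026,0,0,-35.0],[-0.0154,-0.0628,0.0302,0,0,-38.1]]]
[[[0.0003,-0.0054,0.004,0,0,-3.1],[0.0004,-0.0107,0.0076,0,0,-6.2],[0.0002,-0.016,0.0107,0,0,-9.3],[-0.0003,-0.0213,0.0132,0,0,-12.4],[-0.0011,-0.0266,0.0152,0,0,-15.4],[-0.0022,-0.0317,0.0165,0,0,-18.5],[-0.0035,-0.0368,0.0172,0,0,-21.5],[-0.0052,-0.0418,0.0175,0,0,-24.6],[-0.007,-0.0467,0.0176,0,0,-27.6],[-0.0091,-0.0515,0.0176,0,0,-30.6],[-0.0115,-0.0561,0.0176,0,0,-33.6],[-0.014,-0.0606,0.0176,0,0,-36.6]]]
0.6777982631647319 [0.62345723 0.08135189 0.0722     1.20638965] 423.91289403008795
```

```bash
python3 -m creep '[[[0.003,-0.0067,0,0,0,0],[0.0056,-0.0132,0,0,0,-0.2],[0.0076,-0.0194,0,0,0,-0.5],[0.009,-0.0252,0,0,0,-1.2],[0.0101,-0.0309,0,0,0,-2.2],[0.0108,-0.0366,0,0,0,-3.6],[0.0112,-0.0423,0,0,0,-5.5],[0.0112,-0.048,0,0,0,-7.7],[0.011,-0.0536,0,0,0,-10.2],[0.0104,-0.0592,0,0,0,-13.1],[0.0095,-0.0648,0,0,0,-16.2],[0.0082,-0.0703,0,0,0,-19.4]]]'
python3 -m creep '[[[0.0004,-0.0056,0,0,0,-3.2],[0.0004,-0.0111,0.0004,0,0,-6.5],[0.0001,-0.0167,0.0011,0,0,-9.7],[-0.0005,-0.0222,0.0024,0,0,-12.9],[-0.0013,-0.0276,0.0044,0,0,-16.1],[-0.0025,-0.033,0.0069,0,0,-19.2],[-0.004,-0.0383,0.01,0,0,-22.4],[-0.0057,-0.0434,0.0136,0,0,-25.6],[-0.0078,-0.0485,0.0176,0,0,-28.7],[-0.0101,-0.0534,0.0218,0,0,-31.8],[-0.0126,-0.0581,0.026,0,0,-35],[-0.0154,-0.0628,0.0302,0,0,-38.1]]]'
python3 - <<'E'
from land import *
s=state();t=s["clock"];print(t,s["force"],s["torque"],s["ee_pos"],"want",spin(p,t,yaw(t)),z(t),s["tool_rot"],yaw(t),s["joint_pos"])
E
```

```text
clock: 14.67
ee_pos: [0.6768, -0.0258, 0.1192]
tool_rot: [-3.142, 0.0, -0.094]
force: [-0.4, -0.1, -5.7]
finger_gap: 0.0594
gripper_force: 56.0
clock: 15.67
ee_pos: [0.6675, 0.0382, 0.089]
tool_rot: [-3.142, -0.0, 0.571]
force: [0.0, -0.9, -5.0]
finger_gap: 0.0592
gripper_force: 56.0
15.6667 [ 0.0392445  -0.8923346  -5.03718764] [ 0.03445628  0.05617008 -0.03038599] [0.66752205 0.03823496 0.08895488] want [0.66725779 0.03750216] 0.08878478015112751 [-3.14155475e+00 -1.37493198e-04  5.70850188e-01] 0.5673860760733803 [-2.75873878e-02  4.23524657e-01  1.28252537e+00  1.09774746e-04
  1.43545038e+00  9.72343942e-01]
```

```bash
python3 -m creep '[[[0.0003,-0.0054,0.004,0,0,-3.1],[0.0004,-0.0107,0.0076,0,0,-6.2],[0.0002,-0.016,0.0107,0,0,-9.3],[-0.0003,-0.0213,0.0132,0,0,-12.4],[-0.0011,-0.0266,0.0152,0,0,-15.4],[-0.0022,-0.0317,0.0165,0,0,-18.5],[-0.0035,-0.0368,0.0172,0,0,-21.5],[-0.0052,-0.0418,0.0175,0,0,-24.6],[-0.007,-0.0467,0.0176,0,0,-27.6]]]'
python3 - <<'E'
from land import *
s=state();t=s["clock"];print(t,s["force"],s["torque"],s["ee_pos"],"want",spin(p,t,yaw(t)),z(t),s["joint_pos"])
# next: hold z, follow, 12 rows; variants with z lower by 0/0.5 mm
st=np.array([*(spin(p,t,yaw(t))+B[:2]),z(t)+B[2],yaw(t)])
for i in range(2):
    Y=follow(p,t+i,st,12,lambda q:.0712,yaw);show(rows(st,Y));st=Y[-1]
E
```

```text
clock: 16.42
ee_pos: [0.6367, 0.0737, 0.0721]
tool_rot: [3.141, -0.0, 1.052]
force: [0.6, -0.7, -5.1]
finger_gap: 0.0594
gripper_force: 56.0
16.4167 [ 0.57238227 -0.65278438 -5.09114194] [-0.04588303  0.00935083 -0.04636915] [0.63666306 0.07372769 0.07206179] want [0.63624692 0.07311816] 0.07120000000000007 [ 2.69051390e-02  3.78312087e-01  1.37975098e+00 -8.80142219e-05
  1.38267067e+00  5.45261072e-01]
[[[0.0003,-0.0052,0,0,0,-3.0],[0.0004,-0.0104,0,0,0,-6.0],[0.0002,-0.0156,0,0,0,-9.0],[-0.0003,-0.0207,0,0,0,-12.0],[-0.001,-0.0258,0,0,0,-15.0],[-0.002,-0.0308,0,0,0,-17.9],[-0.0032,-0.0358,0,0,0,-20.9],[-0.0047,-0.0406,0,0,0,-23.8],[-0.0065,-0.0454,0,0,0,-26.8],[-0.0085,-0.05,0,0,0,-29.7],[-0.0107,-0.0546,0,0,0,-32.6],[-0.0131,-0.059,0,0,0,-35.5]]]
[[[0.0003,-0.005,0,0,0,-2.9],[0.0004,-0.01,0,0,0,-5.8],[0.0002,-0.0149,0,0,0,-8.7],[-0.0002,-0.0199,0,0,0,-11.5],[-0.0008,-0.0248,0,0,0,-14.4],[-0.0017,-0.0296,0,0,0,-17.2],[-0.0029,-0.0344,0,0,0,-20.1],[-0.0042,-0.0391,0,0,0,-22.9],[-0.0058,-0.0437,0,0,0,-25.7],[-0.0076,-0.0482,0,0,0,-28.5],[-0.0096,-0.0526,0,0,0,-31.3],[-0.0119,-0.0568,0,0,0,-34.1]]]
```

Not in contact yet, since the force still shows the reel's full weight. I'll keep following and ease it down.

```bash
python3 -m creep '[[[0.0003,-0.0052,0.0003,0,0,-3],[0.0004,-0.0104,0.0006,0,0,-6],[0.0002,-0.0156,0.0009,0,0,-9],[-0.0003,-0.0207,0.0012,0,0,-12]]]'
python3 - <<'E'
from land import *
s=state();t=s["clock"];print(t,s["force"],s["torque"],s["ee_pos"],"want",spin(p,t,yaw(t)))
st=np.array([*(spin(p,t,yaw(t))+B[:2]),0,yaw(t)])
Y=follow(p,t,st,12,lambda q:-.001,yaw);show(rows(st,Y))
E
```

```text
clock: 16.75
ee_pos: [0.6192, 0.0839, 0.072]
tool_rot: [3.139, -0.001, 1.262]
force: [-0.9, -0.4, -0.6]
finger_gap: 0.0592
gripper_force: 56.3
16.75 [-0.90183973 -0.38289562 -0.61776965] [-0.03427429  0.04830312 -0.06565298] [0.61916234 0.08387677 0.07200678] want [0.61817108 0.08320208]
[[[0.0003,-0.0051,0,0,0,-3.0],[0.0004,-0.0103,0,0,0,-5.9],[0.0002,-0.0154,0,0,0,-8.9],[-0.0002,-0.0204,0,0,0,-11.8],[-0.0009,-0.0254,0,0,0,-14.8],[-0.0019,-0.0304,0,0,0,-17.7],[-0.0031,-0.0353,0,0,0,-20.6],[-0.0046,-0.0401,0,0,0,-23.5],[-0.0063,-0.0448,0,0,0,-26.4],[-0.0082,-0.0494,0,0,0,-29.3],[-0.0103,-0.0539,0,0,0,-32.2],[-0.0127,-0.0583,0,0,0,-35.0]]]
```

The platter now carries the reel's weight. I'll open the fingers while still moving along with it.

```bash
python3 -m creep '[[[0.0003,-0.0051,0,0,0,-3],[0.0004,-0.0103,0,0,0,-5.9],[0.0002,-0.0154,0,0,0,-8.9],[-0.0002,-0.0204,0,0,0,-11.8],[-0.0009,-0.0254,0,0,0,-14.8],[-0.0019,-0.0304,0,0,0,-17.7],[-0.0031,-0.0353,0,0,0,-20.6],[-0.0046,-0.0401,0,0,0,-23.5]]]' 1
python3 - <<'E'
from land import *
s=state();t=s["clock"];print(t,s["force"],s["ee_pos"],s["finger_gap"],"want",spin(p,t,yaw(t)),s["joint_pos"][5])
st=np.array([*(spin(p,t,yaw(t))+B[:2]),0,yaw(t)])
Y=follow(p,t,st,12,lambda q:-.001+.12*min(1,(q-t)/.75)**1.5,yaw);show(rows(st,Y))
E
```

```text
clock: 17.42
ee_pos: [0.5801, 0.0918, 0.0727]
tool_rot: [3.137, 0.0, 1.672]
force: [0.5, 0.4, -0.9]
finger_gap: 0.0853
gripper_force: 0.0
17.4167 [ 0.50398575  0.42682569 -0.88733668] [0.58014226 0.09179351 0.07269964] 0.0853429309867241 want [0.57860065 0.09117567] -0.040889526350695524
[[[0.0003,-0.005,-0.0044,0,0,-2.9],[0.0004,-0.01,-0.0126,0,0,-5.8],[0.0002,-0.0149,-0.0231,0,0,-8.7],[-0.0002,-0.0199,-0.0356,0,0,-11.5],[-0.0008,-0.0248,-0.0497,0,0,-14.4],[-0.0017,-0.0296,-0.0653,0,0,-17.2],[-0.0029,-0.0344,-0.0823,0,0,-20.1],[-0.0042,-0.0391,-0.1006,0,0,-22.9],[-0.0058,-0.0437,-0.12,0,0,-25.7],[-0.0076,-0.0482,-0.12,0,0,-28.5],[-0.0096,-0.0526,-0.12,0,0,-31.3],[-0.0119,-0.0568,-0.12,0,0,-34.1]]]
```

```bash
python3 -m creep '[[[0.0003,-0.005,-0.0044,0,0,-2.9],[0.0004,-0.01,-0.0126,0,0,-5.8],[0.0002,-0.0149,-0.0231,0,0,-8.7],[-0.0002,-0.0199,-0.0356,0,0,-11.5],[-0.0008,-0.0248,-0.0497,0,0,-14.4],[-0.0017,-0.0296,-0.0653,0,0,-17.2],[-0.0029,-0.0344,-0.0823,0,0,-20.1],[-0.0042,-0.0391,-0.1006,0,0,-22.9],[-0.0045,-0.042,-0.13,0,0,-22.9],[-0.0045,-0.042,-0.16,0,0,-22.9],[-0.0045,-0.042,-0.18,0,0,-22.9],[-0.0045,-0.042,-0.18,0,0,-22.9]]]'
python3 - <<'E'
from land import *
for i in range(4):
    t=state()["clock"];q=optics.read_camera("scene" if i%2==0 else "top");print(t,ang(q) if i%2 else "",np.degrees(phi(p,t))%360)
    if i==2:a=q
b=cv2.resize(a["color"][160:340,210:410,::-1],(600,540));cv2.imwrite("pics/f.png",b)
s=state();print(s["ee_pos"],s["force"])
E
```

```text
clock: 18.42
ee_pos: [0.5403, 0.0832, 0.2592]
tool_rot: [3.127, 0.007, 2.069]
force: [-0.3, -0.7, 1.7]
finger_gap: 0.0852
gripper_force: 0.0
18.4167  124.52997986656345
18.4667 [] 126.19872432799042
18.5167  127.8640107195809
18.5667 [] 129.52584316983473
[0.53720536 0.08285785 0.24981828] [ 0.04950902 -0.15579559 -0.0360363 ]
```

View pics/f.png

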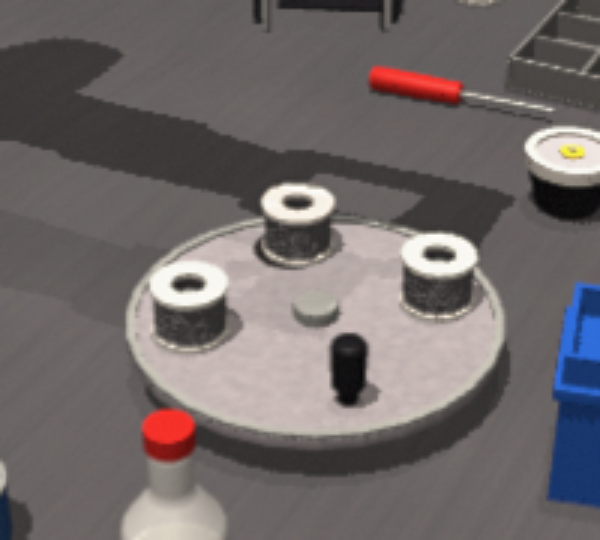

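The final view shows the loose reel sitting flat on the spindle at (298,225). The knob is at (348,365), close to the angle predicted for undisturbed coasting, and the gripper is well clear. I'm handing in.

```bash
python3 -c "
from rig import manip
print(manip.close_job())"
```

```text
the job is handed in; nothing more can be done
None
```

The job is handed in at about 18.6 s: the turntable was pushed to a bit under 1 rad/s (0.93–0.94 when first measured), the reel followed the spindle for about 5 s, was lowered until it sat flat, and was released with the table close to its predicted coasting angle.

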